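# Aim the test antenna and start the sweep

## Robot

A 6-joint arm with a two-finger parallel gripper is mounted at the origin on the work surface. World frame = base frame: x ahead of the robot, y to its left, z up, the work surface at z = 0. Lengths are in m, angles in rad, forces in N, time in s.
With the tool pointing down it reaches from about 0.3 to 0.875 m from the base axis. Payload 6.4 kg.
Tool frame: the origin (TCP) lies between the finger pads; the fingertips stand 17 mm ahead of it and the grasp point (between the pads) lies 2 mm behind it; z points along the fingers, y is the line along which they close (so a half turn about z gives the same grasp; the last joint's range is limited). The gripper opens to 88 mm and grips with 3 to 60 N. Pads are 18 mm wide; open, the fingers measure 123 mm over their backs; the gripper's body (75 mm by 187 mm) begins 45 mm behind the grasp point.
Start: joints at [-1.336, 0.181, 1.607, -0, 1.354, -0.206], TCP at [0.245, -0.52, 0.256] pointing down, gripper open.
Joint ranges: [-2.99, 2.99], [-0.89, 2.07], [0.3, 2.58], [-1.14, 4.28], [0, 2.63], [-3.12, 3.12]. Speed limits (rad/s): [2.57, 2.57, 3.01, 3.14, 3.14, 3.14].

## Interface

Orientations are given as [roll, pitch, yaw] about the fixed x, y, z axes, in that order (R = Rz(yaw) Ry(pitch) Rx(roll)).
In Python, from station import robot gives the robot as it stands.
- The arm moves only by the tool jog_arm, never from a script. Its argument "targets" is a list of rows, each a list of 7 numbers: the closure in counts, from 0 (fully open) to 255 (shut), then the shift along the tool's x, y, z in mm, then the turn, a rotation vector about the tool's x, y, z in rad. A call has 1 to 8 rows; each row is the pose to reach, as a shift and turn from the pose commanded when the call began, along the tool's axes at that moment; what a row does not reach only later rows make up. A row lasts 1/10 s, in which the tool goes at most 50 mm and 8.59 degrees, less where a joint would pass 70% of its speed; a pose out of reach is approached as far as the arm can. A call with a gripper value outside its range is refused whole. The fingers move at their own pace and stop on an object; "grip_force" is the grip in N (left out, the last holds). Time passes only in rows, so rows that repeat a pose let the fingers close. It gives the time, the measured TCP pose, the force, the opening and the grip force at its end, in the units of the state.
- robot.observe(): the state, without advancing time (a new reading comes with each control period).
- robot.get_image(name): name is "scene" or "top"; returns a dict with "color" (384x512x3 uint8, red, green, blue), "range_z" (384x512 float32, m along the optical axis (not along the pixel's ray), 0 where there is no reading), "fx", "fy", "cx", "cy" (pixels), "rvec" (rotation vector, rad) and "tvec" (3), from world to camera coordinates, as OpenCV has them. Camera axes: x right, y down, z forward; pixel columns grow to the right and rows downward; lengths in m; the calibration is good to about 2 mm. A picture is of the moment at which its call begins.
- robot.finish_job(): hands the job in; it is judged then, once.
Trained networks look in the newest picture that a camera, given by its name, has taken for a name from the list of things; names that differ only in an ending like _2 or _b are one class to them, and where a whole thing is asked for, a point or a joint stands for the part that bears it (a point fixed in the world has none). Each returns a list of dicts, best first, with "p" (0 to 1); they miss things now and then, are a little off and sometimes report something else, mostly with a low value. They report only what shows in the picture. A call takes as long as a camera call. They do not tell look-alikes from the thing itself.
- robot.masks_of(target, camera): "pixels" (384x512 bool, what is visible of it) and "box" ([centre column, centre row, width, height] in pixels, round what is visible of it).
- robot.pinpoint(target, camera): "at" ([column, row] in pixels: a listed point, or the origin of a listed thing).
The state is a dict: "t": time; "q": joint angles; "qd": joint speeds; "joint_torque": joint torques, N m; "eef_pos": TCP position; "orientation": TCP orientation; "contact_force": force on the tool from outside, world axes, zero at the start; "ft_torque": the same for the moment, N m; "opening": opening from 0.0 (shut) to 1.0 (fully open); "gripper_force": force on a finger pad.
Only numpy, scipy, OpenCV 4.12 (cv2) and the standard library are available. Lean on these libraries where they do the work, as an engineer would, in place of code of your own. Each camera call takes 0.05 s, during which the arm holds its last target. There are 200 camera calls.

## Task

Push the positioner's boom round with a fingertip, from one side and without pinching it, until its red tip points straight at the middle of the green antenna board, and leave it there. Then, and only then, press the red button on the grey trigger box right down to start the sweep, and let it go. Leave the boards and everything else on the bench where they are.

Things in the scene. Friction and masses are not known exactly. Their poses are not given: they have to be found in the camera images.
- boom (a joint): angle (rad) of the boom that turns level about the upright axis of the antenna positioner: 0 points along the positioner's own x axis, positive is anticlockwise seen from above, stops at -2.7 and 2.7. It turns stiffly (about 1.5 N at 90 mm from the axis) and stays where it is left, with no spring-back
- positioner: black round base, 144 mm across and 30 mm high, fixed to the bench, under the boom. Origin on the turning axis at bench level. Above it turns a hub plate, 44 mm high and 90 mm across; on the hub, above the boom, a small brass horn antenna opens the way the boom points (45 mm wide; its mouth is 31 mm before the axis, its back 51 mm behind; 100 mm above the bench at most)
- boom_axis (a point): point on the boom's turning axis, 57 mm above the bench; its x axis points along the boom to the red tip, z up. It turns with the boom
- boom_tip (a point): outer end of the boom's red tip, 125 mm from the axis, 57 mm above the bench. The boom is an aluminium bar, 24 mm high (45 to 69 mm above the bench), with a blue flank on each side; 16 mm wide over the flanks. On the far side of the axis a dark round counterweight reaches 63 mm from the axis
- flank_left (a point): blue flank on the boom's left side (its own +y), 46 to 116 mm from the axis, 48 to 66 mm above the bench; the point is the middle of its face, 81 mm from the axis. To push the boom clockwise, push here
- flank_right (a point): blue flank on the boom's right side (its own -y), otherwise the same; to push the boom anticlockwise, push here
- green_board: the board to aim at: an upright green circuit board, 64 mm wide (x), 4 mm thick (y), with a copper patch on both faces, standing on a level green plate 72 x 46 mm, on a loose white foam foot 84 x 56 x 22 mm; 96 mm high in all with its connector. Weighs about 0.25 kg. Origin at the centre of the underside, z up. It stands left or right of the positioner, 190 to 340 mm from the axis
- green_board_mid (a point): middle of the green board, 57 mm above the bench, level with the boom
- white_board: a white board with a dark patch, same form and sizes as the green one, on the other side of the positioner; not to be aimed at and not to be moved
- sweep_button (a joint): travel of the red button (m): 0 up, 0.006 fully down; about 4 N press it down, a spring brings it back. It counts as pressed from 0.0045
- sweep_button_top (a point): centre of the top face of the red button, 30 mm across; it is pressed straight down. It stands on a grey box 74 x 60 x 24 mm, fixed to the bench, left or right in front of the robot
- trigger_box: the grey box under the red button; origin at the centre of its underside, on the bench
- power_meter: blue box 90 x 60 x 36 mm with a dark screen and a grey knob, fixed to the bench, on the other side from the trigger box; not needed. Origin at the centre of its underside
- adapter: brass adapter, 20 mm across and 40 mm high, standing loose; leave alone. Origin at its underside
- dummy_load: black finned cylinder, 45 mm across and 60 mm high, standing loose; leave alone. Origin at its underside
- wrench: spanner 150 mm long, lying loose; leave alone. Long axis x
- screwdriver: screwdriver 160 mm long, lying loose; leave alone. Long axis x
- tray: grey open tray 150 x 110 x 35 mm with dividers, loose; leave alone. Origin under its centre
- cleaner: small bottle 48 mm across and 110 mm high, loose; leave alone. Origin at its underside
There are look-alikes about, which are no part of the job. Leave any yellow look-alike of the trigger_box alone.

How it is judged:
By the outcome, as a careful person would: the job done as asked, in the order asked, and still so for the second after the job is handed in, with the robot touching nothing.
It also fails if it takes over 51 s, if anything falls off the work surface, if the arm or the gripper's body presses on something with over 40 N, if the wrist force passes 120 N, or if a joint passes its speed limit or range.

## Working session

There is one attempt and no reset: what is moved stays moved. The work goes in short steps, Python scripts to look and compute and a tool call to move; the robot and the scene stay as the last step left them, time stands still between calls to the robot, and variables do not carry over. Pictures are saved under pics/ and viewed, at most 10 in all, crops included, and the job is handed in when it is done.

Besides the shell and the picture viewer there is one more tool, called after "Call:" as name(argument=value, ...), one argument or row to a line, values as JSON. jog_arm: Moves the arm, as the interface text tells. Its arguments: {"type":"object","properties":{"targets":{"type":"array"},"grip_force":{"type":"number"}},"required":["targets"]}

```bash
mkdir -p pics; cat > h.py <<'E'
import numpy as np,cv2
from station import robot
def cam(n):
    im=robot.get_image(n); R=cv2.Rodrigues(np.array(im['rvec'],float))[0]; im['R']=R; im['t']=np.array(im['tvec'],float).ravel(); return im
def ray(im,px):
    d=im['R'].T@np.array([(px[0]-im['cx'])/im['fx'],(px[1]-im['cy'])/im['fy'],1.]); return -im['R'].T@im['t'],d
def atz(im,px,z):
    c,d=ray(im,px); return c+d*(z-c[2])/d[2]
def dep(im,px):
    c,d=ray(im,px); return c+d*im['range_z'][int(round(px[1])),int(round(px[0]))]
def cloud(im):
    v,u=np.mgrid[:384,:512]; z=im['range_z']; p=np.stack([(u-im['cx'])/im['fx']*z,(v-im['cy'])/im['fy']*z,z],-1)
    return (p-im['t'])@im['R']
E
cat > a.py <<'E'
from h import *
np.set_printoptions(precision=3,suppress=True)
H=dict(boom_axis=.057,boom_tip=.057,flank_left=.057,flank_right=.057,green_board_mid=.057,green_board=0,white_board=0,positioner=0,sweep_button_top=.03,trigger_box=0,power_meter=0,cleaner=0,dummy_load=0,adapter=0,tray=0)
for n in('top','scene'):
    im=cam(n); cv2.imwrite(f'pics/{n}0.png',im['color'][...,::-1]); print(n,-im['R'].T@im['t'])
    for k,z in H.items():
        for r in robot.pinpoint(k,n)[:3]:
            print(k,round(r['p'],2),np.round(r['at']),atz(im,r['at'],z)[:2],dep(im,r['at']))
print(robot.observe())
E
python3 a.py
```

```text
top [0.374 0.011 1.302]
boom_axis 0.95 [250. 212.] [ 0.53  -0.007] [ 0.526 -0.007  0.088]
boom_tip 0.73 [249. 172.] [ 0.657 -0.002] [ 0.654 -0.002  0.068]
flank_left 0.64 [251. 184.] [ 0.62  -0.009] [ 0.617 -0.008  0.069]
flank_right 0.87 [255. 186.] [ 0.612 -0.021] [ 0.623 -0.022 -0.001]
green_board_mid 0.71 [158. 178.] [0.638 0.28 ] [0.637 0.279 0.06 ]
green_board 0.57 [164. 178.] [0.647 0.272] [0.641 0.266 0.028]
green_board 0.51 [260. 142.] [ 0.771 -0.04 ] [ 0.76  -0.039  0.035]
white_board 0.96 [327. 200.] [ 0.579 -0.257] [ 0.576 -0.253  0.019]
white_board 0.51 [252. 210.] [ 0.546 -0.012] [ 0.533 -0.011  0.092]
positioner 0.78 [250. 210.] [ 0.545 -0.007] [ 0.532 -0.006  0.094]
sweep_button_top 0.57 [178. 236.] [0.46  0.216] [0.459 0.213 0.045]
sweep_button_top 0.51 [150. 271.] [0.351 0.298] [0.352 0.295 0.046]
trigger_box 0.91 [153. 273.] [0.345 0.297] [0.346 0.287 0.043]
trigger_box 0.89 [182. 238.] [0.455 0.209] [0.452 0.202 0.048]
trigger_box 0.21 [248. 212.] [ 0.539 -0.002] [ 0.527 -0.001  0.093]
power_meter 0.78 [323. 240.] [ 0.45  -0.241] [ 0.448 -0.234  0.036]
dummy_load 
[... 1377 characters left out ...]
]
cleaner 0.26 [329. 186.] [0.462 0.217] [0.481 0.216 0.027]
dummy_load 0.74 [226. 260.] [ 0.785 -0.038] [ 0.802 -0.032  0.039]
adapter 0.59 [278. 171.] [0.443 0.046] [0.444 0.046 0.001]
tray 0.62 [120. 185.] [ 0.61  -0.431] [ 0.621 -0.422  0.018]
{'t': 1.6, 'q': array([-1.336,  0.181,  1.607,  0.   ,  1.354, -0.206]), 'qd': array([-0.   ,  0.   ,  0.002,  0.001, -0.001,  0.   ]), 'joint_torque': array([  0.   , -43.383, -34.216,   0.07 ,   0.031,  -0.   ]), 'eef_pos': array([ 0.245, -0.52 ,  0.256]), 'orientation': array([-3.142, -0.   ,  0.441]), 'contact_force': array([-1.235,  0.82 , -0.636]), 'ft_torque': array([0.021, 0.013, 0.011]), 'gripper_force': 0.0, 'opening': 0.9979607146099627}
```

```bash
python3 - <<'E'
import cv2
a=cv2.imread('pics/top0.png')[120:300,120:420]; cv2.imwrite('pics/c1.png',cv2.resize(a,None,fx=2.6,fy=2.6,interpolation=2))
b=cv2.imread('pics/scene0.png')[110:290,100:400]; cv2.imwrite('pics/c2.png',cv2.resize(b,None,fx=2.6,fy=2.6,interpolation=2))
E
```

```text
(no output)
```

View pics/c1.png

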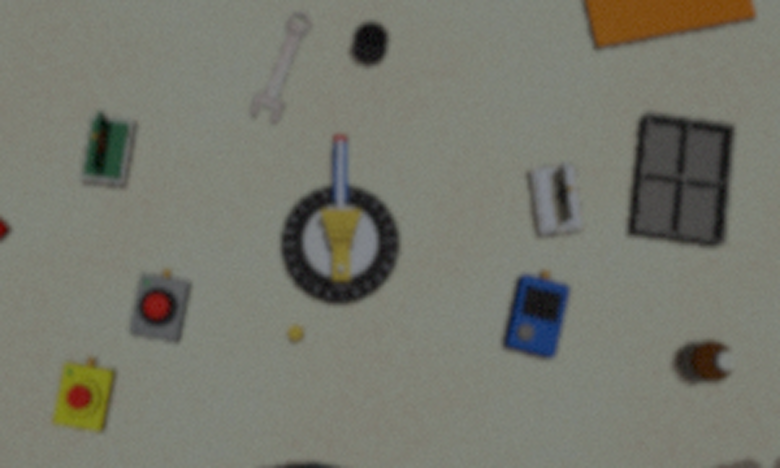

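View pics/c2.png

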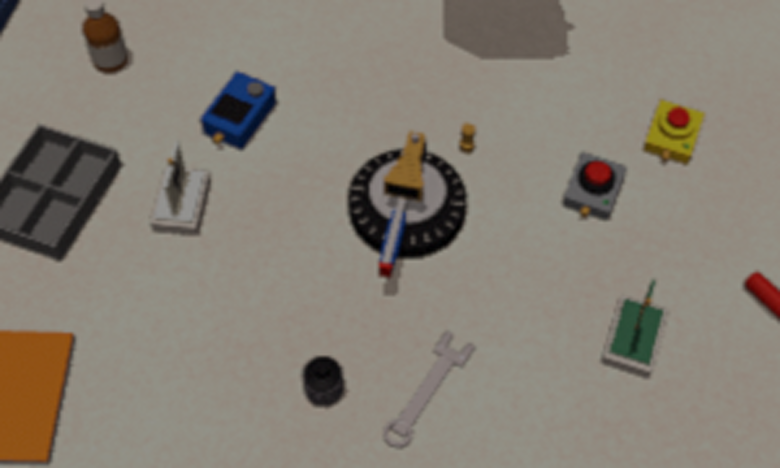

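The top picture shows the boom pointing straight ahead, at crop (340,170). The green board is on the left at (105,150), the grey trigger box at (158,306), the yellow look-alike at (85,397) and the adapter at (295,333). Next I'll refine the axis and board positions with the depth clouds.

```bash
cat > b.py <<'E'
from h import *
from scipy.optimize import least_squares
np.set_printoptions(precision=4,suppress=True)
for n in('top','scene'):
    ims=[cam(n) for _ in range(4)]; im=ims[0]
    im['range_z']=np.median([i['range_z'] for i in ims],0); P=cloud(im)
    col=np.median([i['color'] for i in ims],0).astype(np.uint8); hsv=cv2.cvtColor(col,cv2.COLOR_RGB2HSV)
    def near(x,y,r): return np.hypot(P[...,0]-x,P[...,1]-y)<r
    def rect(x,y,r,lo,hi,h):
        m=near(x,y,r)&(P[...,2]>lo)&(P[...,2]<hi); q=P[m][:,:2].astype(np.float32); print(n,h,m.sum(),'zmed',np.median(P[m][:,2]),cv2.minAreaRect(q),q.mean(0))
    rect(.642,.28,.075,.015,.034,'foot'); rect(.642,.28,.075,.045,.12,'board'); rect(.58,-.265,.075,.015,.034,'wfoot')
    rect(.458,.214,.06,.016,.034,'box')
    red=(hsv[...,1]>120)&((hsv[...,0]<8)|(hsv[...,0]>172))&near(.458,.214,.04)
    print('button',red.sum(),P[red].mean(0),np.median(P[red][:,2]))
    ring=near(.53,-.006,.085)&(P[...,2]>.018)&(P[...,2]<.037); q=P[ring][:,:2]
    c,r=cv2.minEnclosingCircle(q.astype(np.float32)); print('ring',ring.sum(),c,r)
    bl=(hsv[...,0]>100)&(hsv[...,0]<135)&(hsv[...,1]>70)&near(.62,-.005,.07); bar=near(.61,-.005,.055)&(P[...,2]>.052)&(P[...,2]<.08)
    v,u=np.nonzero(bar); q=P[bar][:,:2]; d=np.linalg.svd(q-q.mean(0))[2][0]; print('bar',bar.sum(),q.mean(0),d,q.max(0),bl.sum(),P[bar][:,2].mean())
    m=[robot.masks_of(k,n) for k in('green_board','positioner')]
    for k in m:
        for r in k[:2]: print(r['p'],r['box'])
E
python3 b.py
```

```text
top foot 340 zmed 0.023268320545790862 ((0.645575225353241, 0.27977293729782104), (0.05641556158661842, 0.08406073600053787), 83.16959381103516) [0.6411 0.2752]
top board 98 zmed 0.07489330873175154 ((0.645025908946991, 0.2788737416267395), (0.00512884184718132, 0.06307896971702576), 82.01414489746094) [0.6441 0.2784]
top wfoot 337 zmed 0.02351830661253737 ((0.5867867469787598, -0.274995356798172), (0.0836624950170517, 0.05640304833650589), 6.381318092346191) [ 0.5829 -0.2701]
top box 316 zmed 0.02321237774907174 ((0.4565710723400116, 0.20798391103744507), (0.05978228896856308, 0.08285999298095703), 80.53113555908203) [0.4518 0.2067]
button 103 [0.4532 0.2084 0.0421] 0.04420672511076236
ring 895 (0.5301111936569214, -0.00834142416715622) 0.07178952544927597
bar 160 [ 0.6134 -0.0076] [-1.     -0.0039] [0.6555 0.0003] 49 0.0665767365330929
0.74 [183.2, 236.9, 24.8, 26.1]
0.62 [162.7, 177.9, 17.6, 25.1]
0.59 [252.5, 205.5, 47.4, 69.6]
scene foot 465 zmed 0.024202373993106673 ((0.6492209434509277, 0.28134796023368835), (0.056039534509181976, 0.08439849317073822), 83.01649475097656) [0.6536 0.2806]
scene board 57 zmed 0.08669319942880592 ((0.6493832468986511, 0.2811839282512665), (0.004960360936820507, 0.06438858807086945), 82.60054016113281) [0.6556 0.28  ]
scene wfoot 335 zmed 0.024133024282666417 ((0.5908769965171814, -0.2731570601463318), (0.08459605276584625, 0.0568670816719532), 8.145834922790527) [ 0.5985 -0.2674]
scene box 258 zmed 0.024044415962405263 ((0.4599868357181549, 0.21011468768119812), (0.059700559824705124, 0.08403502404689789), 80.93546295166016) [0.4662 0.2099]
button 90 [0.4571 0.2115 0.043 ] 0.044641336598559046
ring 788 (0.5338572859764099, -0.006599936634302139) 0.07238847762346268
bar 194 [ 0.6095 -0.005 ] [1.     0.0099] [0.6587 0.0152] 84 0.0676319763928695
0.71 [225.7, 259.2, 17.7, 24.3]
0.68 [344.5, 235.7, 23.4, 35.3]
0.83 [256.7, 187.6, 46.6, 55.6]
```

```bash
cat > g.py <<'E'
# usage: goal rows from the current pose: args x y z yaw ...
from h import *
import sys
from scipy.spatial.transform import Rotation as Ro
def rows(goals):
    s=robot.observe(); R=Ro.from_euler('xyz',s['orientation']); p=s['eef_pos']
    print(round(s['t'],2),np.round(p,4),np.round(s['orientation'],3),np.round(s['q'],2),np.round(s['contact_force'],1),round(s['opening'],2))
    for x,y,z,w in goals:
        d=R.inv().apply(np.array([x,y,z])-p)*1000; r=(R.inv()*Ro.from_euler('xyz',[np.pi,0,w])).as_rotvec()
        print([round(float(v),1) for v in d]+[round(float(v),3) for v in r])
A=np.array([.532,-.0075])
def push(deg,r=.085,off=.0255,z=.067,da=0):
    b=np.radians(deg); P=A+r*np.array([np.cos(b),np.sin(b)])-off*np.array([-np.sin(b),np.cos(b)]); return (*P,z,b+da)
E
python3 - <<'E'
from g import *
rows([(.617,-.07,.16,0),(.617,-.07,.067,0)])
E
```

```text
2.2 [ 0.2453 -0.5201  0.2557] [3.142 0.    0.441] [-1.34  0.18  1.61 -0.    1.35 -0.21] [0.4 0.4 0.1] 1.0
[528.2, -248.5, 95.7, 0.0, 0.0, 0.441]
[528.2, -248.5, 188.7, 0.0, 0.0, 0.441]
```

Call:
jog_arm(
  targets=[
    [255,528,-248.5,0,0,0,0.441],
    [255,528,-248.5,0,0,0,0.441],
    [255,528,-248.5,0,0,0,0.441],
    [255,528,-248.5,0,0,0,0.441],
    [255,528,-248.5,0,0,0,0.441],
    [255,528,-248.5,0,0,0,0.441],
    [255,528,-248.5,0,0,0,0.441],
    [255,528,-248.5,0,0,0,0.441],
  ],
  grip_force=20,
)

```text
t: 3.0
eef_pos: [0.497, -0.215, 0.2561]
orientation: [3.141, -0.001, -0.0]
contact_force: [-0.2, -1.2, -0.2]
opening: 0.297
gripper_force: 0.0
```

```bash
python3 - <<'E'
from g import *
rows([(.617,-.07,.10,0),(.617,-.07,.067,0)])
E
```

```text
3.0 [ 0.497  -0.215   0.2561] [ 3.141e+00 -1.000e-03 -0.000e+00] [-0.63  0.11  1.69 -0.    1.34  0.94] [-0.2 -1.2 -0.2] 0.3
[119.9, -145.1, 156.1, 0.0, -0.001, -0.0]
[119.9, -145.1, 189.1, 0.0, -0.001, -0.0]
```

Call:
jog_arm(
  targets=[
    [255,120,-145,60,0,0,0],
    [255,120,-145,120,0,0,0],
    [255,120,-145,120,0,0,0],
    [255,120,-145,120,0,0,0],
    [255,120,-145,160,0,0,0],
    [255,120,-145,189,0,0,0],
    [255,120,-145,189,0,0,0],
    [255,120,-145,189,0,0,0],
  ],
)

```text
t: 3.8
eef_pos: [0.6156, -0.0718, 0.0668]
orientation: [-3.141, 0.001, -0.0]
contact_force: [1.5, -0.8, 1.1]
opening: 0.008
gripper_force: 0.0
```

```bash
python3 - <<'E'
from g import *
rows([push(d) for d in (0,8,16,24,32,40)])
im=cam('scene'); cv2.imwrite('pics/s1.png',cv2.resize(im['color'][110:290,150:400,::-1],None,fx=3,fy=3,interpolation=2))
E
```

```text
3.8 [ 0.6156 -0.0718  0.0668] [-3.141e+00  1.000e-03 -0.000e+00] [-0.31  0.5   1.61 -0.    1.04  1.26] [ 1.5 -0.8  1.1] 0.01
[1.4, -38.8, -0.2, -0.0, 0.001, -0.0]
[4.1, -50.9, -0.2, -0.0, 0.001, -0.14]
[5.1, -63.2, -0.2, -0.001, 0.001, -0.279]
[4.4, -75.6, -0.2, -0.001, 0.001, -0.419]
[1.9, -87.7, -0.2, -0.001, 0.001, -0.559]
[-2.1, -99.4, -0.2, -0.001, 0.001, -0.698]
```

View pics/s1.png

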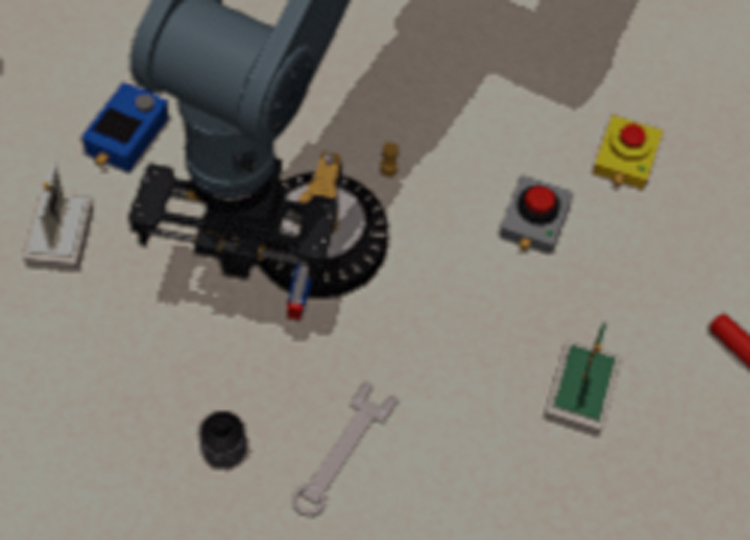

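The picture shows the closed fingers at (238,265), just to the right of the boom at (298,290), and nothing else nearby. I'll start pushing.

Call:
jog_arm(
  targets=[
    [255,1,-25,0,0,0,0],
    [255,1,-39,0,0,0,0],
    [255,3,-45,0,0,0,-0.07],
    [255,4,-51,0,0,0,-0.14],
    [255,5,-57,0,0,0,-0.21],
    [255,5,-63,0,0,0,-0.28],
    [255,5,-69.5,0,0,0,-0.35],
    [255,4.5,-75.5,0,0,0,-0.42],
  ],
)

```text
t: 4.65
eef_pos: [0.6222, 0.0031, 0.0696]
orientation: [3.138, -0.004, 0.422]
contact_force: [0.8, -1.0, 0.5]
opening: 0.006
gripper_force: 0.7
```

```bash
python3 - <<'E'
from g import *
rows([push(d) for d in (24,29,34,39,44,48,52,55)])
E
```

```text
4.65 [0.6222 0.0031 0.0696] [ 3.138 -0.004  0.422] [-0.19  0.5   1.6  -0.    1.03  0.96] [ 0.8 -1.   0.5] 0.01
[-1.7, -1.5, 2.5, 0.003, -0.004, 0.004]
[0.2, -9.0, 2.5, 0.003, -0.004, -0.084]
[1.5, -16.6, 2.5, 0.004, -0.004, -0.171]
[2.1, -24.3, 2.5, 0.004, -0.003, -0.258]
[2.0, -32.1, 2.5, 0.004, -0.003, -0.346]
[1.4, -38.2, 2.4, 0.004, -0.003, -0.415]
[0.4, -44.4, 2.4, 0.004, -0.003, -0.485]
[-0.6, -48.9, 2.4, 0.004, -0.003, -0.537]
```

Call:
jog_arm(
  targets=[
    [255,0,-8,1,0,0,-0.08],
    [255,1.5,-16,1,0,0,-0.165],
    [255,2,-23.5,1,0,0,-0.25],
    [255,2,-31,1,0,0,-0.335],
    [255,1.5,-37,1,0,0,-0.405],
    [255,0.5,-43,1,0,0,-0.47],
    [255,-0.5,-47,1,0,0,-0.52],
    [255,-0.5,-47,1,0,0,-0.52],
  ],
)

```text
t: 5.45
eef_pos: [0.6022, 0.0464, 0.0683]
orientation: [3.138, -0.002, 0.941]
contact_force: [-0.1, -0.1, 0.2]
opening: 0.006
gripper_force: 0.1
```

```bash
cat > m.py <<'E'
from g import *
for n in('top','scene'):
    im=cam(n); P=cloud(im)
    for nm in('boom_tip','boom_axis'):
        for r in robot.pinpoint(nm,n)[:1]: print(n,nm,round(r['p'],2),np.round(atz(im,r['at'],.057),4))
    c=A+((-.002,-.001) if n=='top' else (.002,.001))
    hsv=cv2.cvtColor(im['color'],cv2.COLOR_RGB2HSV)
    d=np.hypot(P[...,0]-c[0],P[...,1]-c[1])
    red=(hsv[...,1]>110)&((hsv[...,0]<8)|(hsv[...,0]>172))&(d>.09)&(d<.14)&(P[...,2]>.03)
    if red.sum(): q=P[red].mean(0)[:2]-c; print('red',red.sum(),q,np.degrees(np.arctan2(q[1],q[0])))
    bar=(d>.055)&(d<.125)&(P[...,2]>.055)&(P[...,2]<.078)&(P[...,0]>c[0]-.02)&(P[...,1]>c[1]-.03)
    q=P[bar][:,:2]
    if len(q): v=np.linalg.svd(q-q.mean(0))[2][0]; v*=np.sign(v[1]); w=q.mean(0)-c; print('bar',bar.sum(),'dir',np.degrees(np.arctan2(v[1],v[0])),'bearing',np.degrees(np.arctan2(w[1],w[0])))
    cv2.imwrite(f'pics/{n}_m.png',cv2.resize(im['color'][110:290,130:380,::-1],None,fx=3,fy=3,interpolation=2))
E
python3 m.py; python3 -c "
from g import *
rows([push(d) for d in (55,58,60,62,64,66,68)])"
```

```text
top boom_axis 0.88 [ 0.5377 -0.0056  0.057 ]
bar 10 dir 57.14915819668597 bearing 54.54145457782961
scene boom_tip 0.85 [0.6083 0.0859 0.057 ]
scene boom_axis 0.36 [0.5687 0.0521 0.057 ]
red 21 [0.07555808 0.09672636] 52.00472265274336
bar 101 dir 106.73501242405071 bearing 48.28931350773882
5.75 [0.6014 0.046  0.0664] [ 3.14e+00 -1.00e-03  9.39e-01] [-0.12  0.47  1.65 -0.    1.02  0.51] [1.8 0.  1.3] 0.01
[1.3, -0.7, -0.6, 0.001, -0.001, -0.021]
[2.4, -5.2, -0.7, 0.001, -0.0, -0.073]
[3.0, -8.2, -0.7, 0.001, -0.0, -0.108]
[3.6, -11.3, -0.7, 0.001, -0.0, -0.143]
[4.0, -14.4, -0.7, 0.001, -0.0, -0.178]
[4.3, -17.5, -0.7, 0.001, -0.0, -0.213]
[4.4, -20.5, -0.7, 0.001, -0.0, -0.248]
```

View pics/scene_m.png

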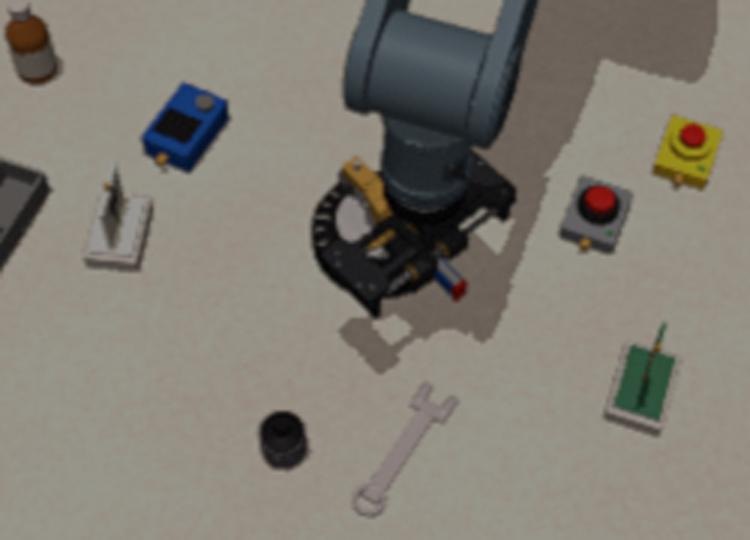

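The boom is following the finger; its red tip is at (455,288), a bearing of about 53°. I'll push to about 65°, back off and measure.

Call:
jog_arm(
  targets=[
    [255,2,-4,-0.5,0,0,-0.07],
    [255,3,-8,-0.5,0,0,-0.11],
    [255,3.5,-12,-0.5,0,0,-0.15],
    [255,4,-15,-0.5,0,0,-0.19],
    [255,4.2,-16.5,-0.5,0,0,-0.2],
    [255,4.2,-16.5,-0.5,0,0,-0.2],
  ],
)

```text
t: 6.35
eef_pos: [0.5898, 0.0595, 0.0661]
orientation: [-3.141, 0.0, 1.139]
contact_force: [0.0, -0.5, 0.0]
opening: 0.008
gripper_force: 0.2
```

Call:
jog_arm(
  targets=[
    [255,0,30,0,0,0,0],
    [255,0,50,0,0,0,0],
    [255,0,50,-40,0,0,0],
    [255,0,90,-80,0,0,0],
    [255,0,130,-120,0,0,0],
    [255,0,170,-120,0,0,0],
    [255,0,170,-120,0,0,0],
  ],
)

```text
t: 7.05
eef_pos: [0.7493, -0.015, 0.1879]
orientation: [3.136, -0.001, 1.136]
contact_force: [-0.6, -0.3, -1.5]
opening: 0.004
gripper_force: 0.0
```

```bash
python3 m.py; python3 -c "
from g import *
rows([push(d) for d in (65,66,67,68)])"
```

```text
top boom_tip 0.47 [ 0.6015 -0.4181  0.057 ]
scene boom_tip 0.52 [0.5941 0.1027 0.057 ]
scene boom_axis 0.65 [ 0.5263 -0.0139  0.057 ]
red 21 [0.054618   0.11047107] 63.69174838291217
bar 152 dir 64.31378727667125 bearing 62.86119913580625
7.35 [ 0.7429 -0.0105  0.1853] [-3.139  0.     1.14 ] [-0.17  0.61  1.18  0.    1.36  0.26] [-0.   0.5  0.5] 0.0
[-0.4, -166.6, 118.7, -0.002, 0.0, 0.006]
[0.0, -168.1, 118.7, -0.002, 0.0, -0.012]
[0.5, -169.6, 118.7, -0.002, 0.0, -0.029]
[0.8, -171.1, 118.7, -0.002, 0.0, -0.047]
```

View pics/top_m.png

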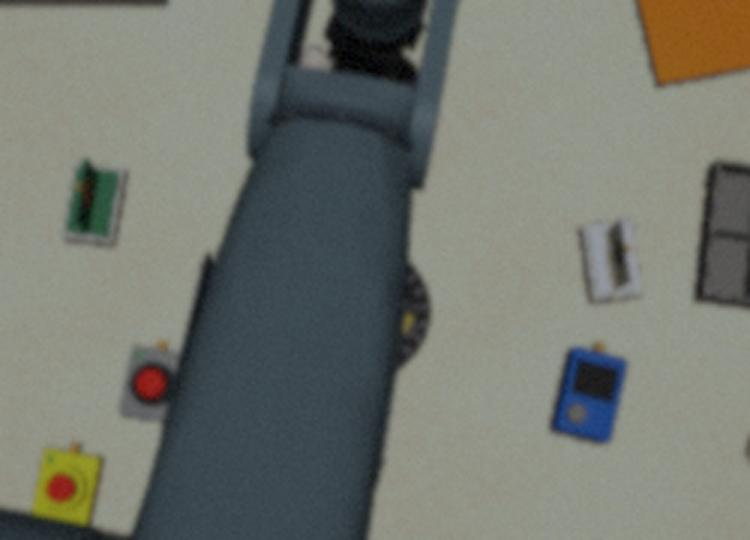

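The arm covers the boom in the top view. I'll swing it aside to get a clear measurement.

Call:
jog_arm(
  targets=[
    [255,-50,-14,-65,0,0,0],
    [255,-100,-28,-65,0,0,0],
    [255,-430,-124,-65,0,0,0],
    [255,-430,-124,-65,0,0,0],
    [255,-430,-124,-65,0,0,0],
    [255,-430,-124,-65,0,0,0],
    [255,-430,-124,-65,0,0,0],
    [255,-430,-124,-65,0,0,0],
  ],
)

```text
t: 8.15
eef_pos: [0.4955, -0.2979, 0.2497]
orientation: [3.141, -0.0, 1.141]
contact_force: [-0.2, -0.3, 0.1]
opening: 0.003
gripper_force: 0.0
```

```bash
python3 m.py; python3 b.py | grep -E "foot|board|ring|button"; python3 -c "
from g import *
rows([push(d) for d in (65,66,67,68)])"
```

```text
top boom_tip 0.66 [0.5838 0.1064 0.057 ]
top boom_axis 0.83 [ 0.5408 -0.0093  0.057 ]
bar 128 dir 63.503509211446264 bearing 64.10005141547236
scene boom_tip 0.71 [0.5956 0.1069 0.057 ]
scene boom_axis 0.9 [ 0.5407 -0.0135  0.057 ]
red 18 [0.0540061  0.11006954] 63.86491888581893
bar 152 dir 64.86120790786595 bearing 62.940431585919534
top foot 343 zmed 0.023157540062517367 ((0.6452147960662842, 0.2794625461101532), (0.0560794435441494, 0.0840476006269455), 82.48287200927734) [0.6412 0.275 ]
top board 98 zmed 0.07459777020456536 ((0.6452431678771973, 0.2790544927120209), (0.0052115884609520435, 0.0631544440984726), 82.77847290039062) [0.6443 0.2784]
top wfoot 339 zmed 0.023622424633043867 ((0.5871323347091675, -0.27491849660873413), (0.08407457917928696, 0.05604727566242218), 6.714547157287598) [ 0.5828 -0.2702]
button 101 [0.4534 0.2087 0.0422] 0.04398794187542415
ring 883 (0.5301397442817688, -0.008278567343950272) 0.07178556174039841
8.65 [ 0.4983 -0.2966  0.2494] [-3.141 -0.     1.142] [-0.74  0.2   1.6   0.    1.34 -0.31] [1.1 0.3 0.2] 0.01
[361.7, -63.3, 182.5, -0.0, -0.0, 0.008]
[362.1, -64.8, 182.5, -0.0, -0.0, -0.01]
[362.5, -66.3, 182.5, -0.0, -0.0, -0.027]
[362.9, -67.8, 182.5, -0.0, -0.0, -0.045]b.py:18: RuntimeWarning: Mean of empty slice.
  v,u=np.nonzero(bar); q=P[bar][:,:2]; d=np.linalg.svd(q-q.mean(0))[2][0]; print('bar',bar.sum(),q.mean(0),d,q.max(0),bl.sum(),P[bar][:,2].mean())
  ret = um.true_divide(
Traceback (most recent call last):
  File "b.py", line 18, in <module>
    v,u=np.nonzero(bar); q=P[bar][:,:2]; d=np.linalg.svd(q-q.mean(0))[2][0]; print('bar',bar.sum(),q.mean(0),d,q.max(0),bl.sum(),P[bar][:,2].mean())
                                                                                                               ~~~~~^^^
ValueError: zero-size array to reduction operation maximum which has no identity
```

View pics/top_m.png

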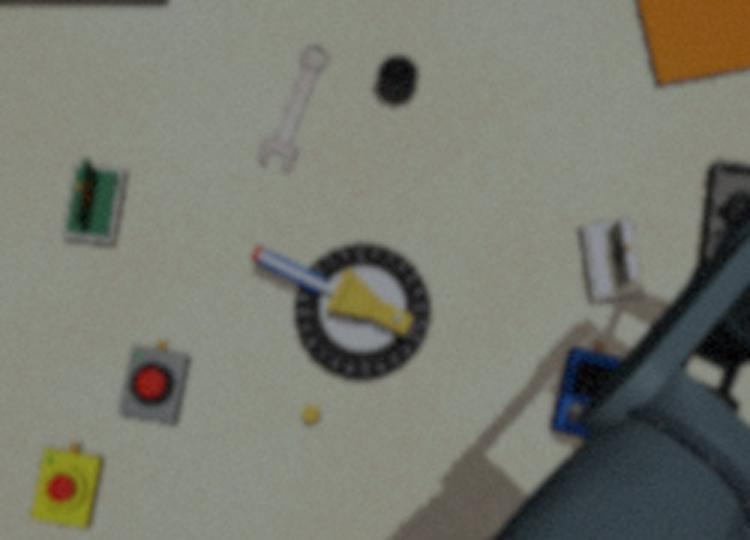

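The boom is at about 64.3° and the board bears 68.2°, so about 4° more is needed.

```bash
python3 -c "
from g import *
rows([push(66,off=.06,z=.15),push(66,off=.06),push(64),push(66),push(67),push(68),push(68.6)])"
```

```text
8.65 [ 0.4983 -0.2966  0.2494] [-3.141 -0.     1.142] [-0.74  0.2   1.6   0.    1.34 -0.31] [1.1 0.3 0.2] 0.01
[362.5, -30.3, 99.5, -0.0, -0.0, -0.01]
[362.5, -30.3, 182.5, -0.0, -0.0, -0.01]
[361.2, -61.8, 182.5, -0.0, -0.0, 0.025]
[362.1, -64.8, 182.5, -0.0, -0.0, -0.01]
[362.5, -66.3, 182.5, -0.0, -0.0, -0.027]
[362.9, -67.8, 182.5, -0.0, -0.0, -0.045]
[363.2, -68.7, 182.5, -0.0, -0.0, -0.055]
```

Call:
jog_arm(
  targets=[
    [255,362,-30,50,0,0,0],
    [255,362,-30,50,0,0,0],
    [255,362,-30,50,0,0,0],
    [255,362,-30,50,0,0,0],
    [255,362,-30,50,0,0,0],
    [255,362,-30,50,0,0,0],
    [255,362,-30,50,0,0,0],
    [255,362,-30,99.5,0,0,0],
  ],
)

```text
t: 9.45
eef_pos: [0.6263, 0.0476, 0.1596]
orientation: [3.13, -0.005, 1.145]
contact_force: [1.9, -0.9, -0.4]
opening: 0.004
gripper_force: 0.0
```

Call:
jog_arm(
  targets=[
    [255,0,0,0,0,0,0],
    [255,0,0,0,0,0,0],
    [255,0,0,0,0,0,0],
  ],
)

```text
t: 9.75
eef_pos: [0.622, 0.0416, 0.1559]
orientation: [3.139, -0.0, 1.14]
contact_force: [0.3, 0.1, 0.4]
opening: 0.006
gripper_force: 0.0
```

```bash
python3 -c "
from g import *
rows([push(66,off=.06,z=.15),push(66,off=.06),push(64),push(66),push(67),push(68),push(68.6)])"
```

```text
9.75 [0.622  0.0416 0.1559] [ 3.139 -0.     1.14 ] [-0.12  0.39  1.56 -0.    1.19  0.31] [0.3 0.1 0.4] 0.01
[3.5, -2.2, 5.9, 0.002, -0.0, -0.012]
[3.5, -2.4, 88.9, 0.002, -0.0, -0.012]
[2.1, -34.0, 88.9, 0.002, -0.001, 0.023]
[3.0, -36.9, 88.8, 0.002, -0.0, -0.012]
[3.4, -38.4, 88.8, 0.002, -0.0, -0.03]
[3.8, -39.9, 88.8, 0.002, -0.0, -0.047]
[4.1, -40.8, 88.8, 0.002, -0.0, -0.058]
```

Down to boom height, settle, then push gently.

Call:
jog_arm(
  targets=[
    [255,3,-2,45,0,0,-0.02],
    [255,3,-2,88,0,0,-0.04],
    [255,3,-20,89,0,0,-0.055],
    [255,3,-20,89,0,0,-0.055],
    [255,3,-20,89,0,0,-0.055],
  ],
)

```text
t: 10.25
eef_pos: [0.6062, 0.0522, 0.0678]
orientation: [3.137, -0.001, 1.193]
contact_force: [0.1, -0.6, 1.1]
opening: 0.005
gripper_force: 0.0
```

```bash
python3 -c "
from g import *
rows([push(64),push(66),push(67),push(68),push(68.6)])"
```

```text
10.25 [0.6062 0.0522 0.0678] [ 3.137e+00 -1.000e-03  1.193e+00] [-0.11  0.48  1.64 -0.    1.02  0.27] [ 0.1 -0.6  1.1] 0.0
[-0.1, -15.1, 0.7, 0.005, -0.001, 0.076]
[1.0, -18.0, 0.7, 0.005, -0.001, 0.041]
[1.5, -19.5, 0.7, 0.005, -0.001, 0.024]
[2.0, -21.0, 0.7, 0.005, -0.001, 0.007]
[2.2, -21.9, 0.7, 0.005, -0.001, -0.004]
```

Call:
jog_arm(
  targets=[
    [255,1,-14,0,0,0,0],
    [255,1.5,-18,0,0,0,0],
    [255,2,-20.5,0,0,0,0],
    [255,2,-21.5,0,0,0,0],
    [255,2,-21.5,0,0,0,0],
  ],
)

```text
t: 10.75
eef_pos: [0.586, 0.0629, 0.0662]
orientation: [3.139, -0.001, 1.195]
contact_force: [0.7, 0.1, 0.6]
opening: 0.008
gripper_force: 0.7
```

```bash
python3 -c "
from g import *
rows([push(68),push(68.6)])"
```

```text
10.75 [0.586  0.0629 0.0662] [ 3.139e+00 -1.000e-03  1.195e+00] [-0.09  0.44  1.69 -0.    1.    0.28] [0.7 0.1 0.6] 0.01
[-0.5, 1.8, -0.8, 0.002, -0.001, 0.008]
[-0.2, 0.9, -0.8, 0.002, -0.001, -0.003]
```

Call:
jog_arm(
  targets=[
    [255,0,30,0,0,0,0],
    [255,0,45,-30,0,0,0],
    [255,0,45,-80,0,0,0],
    [255,0,45,-130,0,0,0],
    [255,0,45,-180,0,0,0],
  ],
)

```text
t: 11.25
eef_pos: [0.6264, 0.0465, 0.2465]
orientation: [-3.14, 0.0, 1.195]
contact_force: [0.0, 0.2, 0.3]
opening: 0.007
gripper_force: 0.0
```

Call:
jog_arm(
  targets=[
    [255,-430,80,0,0,0,0],
    [255,-430,80,0,0,0,0],
    [255,-430,80,0,0,0,0],
    [255,-430,80,0,0,0,0],
    [255,-430,80,0,0,0,0],
    [255,-430,80,0,0,0,0],
    [255,-430,80,0,0,0,0],
    [255,-430,80,0,0,0,0],
  ],
)

```text
t: 12.05
eef_pos: [0.5496, -0.348, 0.245]
orientation: [-3.141, -0.0, 1.195]
contact_force: [0.3, -0.6, 0.5]
opening: 0.002
gripper_force: 0.0
```

```bash
python3 m.py;python3 m.py|grep bar; python3 -c "
from g import *
rows([(.455,.210,.2,.44)])"
```

```text
top boom_tip 0.83 [0.5901 0.1077 0.057 ]
top boom_axis 0.73 [0.5367 0.0024 0.057 ]
bar 125 dir 66.78609399403655 bearing 67.4396941083819
scene boom_tip 0.75 [0.5836 0.1107 0.057 ]
scene boom_axis 0.86 [ 0.5336 -0.017   0.057 ]
red 15 [0.05014628 0.11249016] 65.97346508601584
bar 143 dir 66.47453596643439 bearing 66.06312723178414
bar 129 dir 66.91169157963725 bearing 67.52513691575615
bar 147 dir 67.11250092683403 bearing 66.02794823305764
12.65 [ 0.5508 -0.345   0.2454] [3.141 0.    1.196] [-0.74  0.35  1.42  0.    1.37 -0.37] [-0.4 -0.3  0.6] 0.01
[481.5, -292.1, 45.3, 0.0, -0.0, 0.756]
```

View pics/top_m.png

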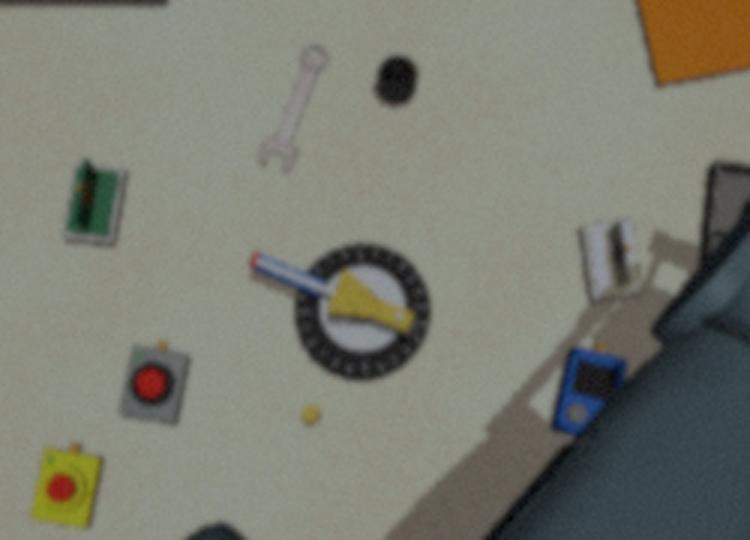

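The boom now reads about 67.0° against 68.2°, so I'll do one last small nudge of about 1.2°.

```bash
python3 -c "
from g import *
rows([push(68,off=.06,z=.247)])"
```

```text
12.65 [ 0.5508 -0.345   0.2454] [3.141 0.    1.196] [-0.74  0.35  1.42  0.    1.37 -0.37] [-0.4 -0.3  0.6] 0.01
[391.6, -80.1, -1.6, 0.0, 0.0, 0.01]
```

Call:
jog_arm(
  targets=[
    [255,391,-73,0,0,0,0],
    [255,391,-73,0,0,0,0],
    [255,391,-73,0,0,0,0],
    [255,391,-73,0,0,0,0],
    [255,391,-73,0,0,0,0],
    [255,391,-73,0,0,0,0],
    [255,391,-73,0,0,0,0],
    [255,391,-73,0,0,0,0],
  ],
)

```text
t: 13.45
eef_pos: [0.626, 0.0473, 0.2456]
orientation: [3.141, -0.0, 1.196]
contact_force: [0.4, -0.0, 0.2]
opening: 0.005
gripper_force: 0.0
```

Call:
jog_arm(
  targets=[
    [255,0,0,0,0,0,0],
    [255,0,0,0,0,0,0],
  ],
)

```text
t: 13.65
eef_pos: [0.6258, 0.046, 0.2452]
orientation: [3.142, 0.0, 1.198]
contact_force: [0.0, 0.2, -0.4]
opening: 0.004
gripper_force: 0.0
```

```bash
python3 -c "
from g import *
rows([push(68,off=.06),push(68,off=.045),push(70)])"
```

```text
13.65 [0.6258 0.046  0.2452] [3.142 0.    1.198] [-0.12  0.3   1.48 -0.    1.36  0.26] [ 0.   0.2 -0.4] 0.0
[0.4, -7.0, 178.2, 0.0, 0.0, 0.011]
[0.6, -22.0, 178.2, 0.0, 0.0, 0.011]
[1.6, -44.4, 178.2, 0.0, 0.0, -0.024]
```

Call:
jog_arm(
  targets=[
    [255,0,-5,50,0,0,0],
    [255,0,-5,100,0,0,0],
    [255,0,-5,150,0,0,-0.01],
    [255,0.5,-20,178,0,0,-0.02],
    [255,1,-36,178.5,0,0,-0.02],
    [255,1.5,-43,178.5,0,0,-0.02],
    [255,1.5,-46.3,178.5,0,0,-0.02],
    [255,1.5,-46.3,178.5,0,0,-0.02],
  ],
)

```text
t: 14.45
eef_pos: [0.5846, 0.0621, 0.0681]
orientation: [3.139, -0.001, 1.214]
contact_force: [-0.4, 0.6, 0.4]
opening: 0.005
gripper_force: 0.0
```

Call:
jog_arm(
  targets=[
    [255,0,0,0,0,0,0],
    [255,0,30,0,0,0,0],
    [255,0,45,-30,0,0,0],
    [255,0,45,-80,0,0,0],
    [255,0,45,-130,0,0,0],
    [255,0,45,-180,0,0,0],
  ],
)

```text
t: 15.05
eef_pos: [0.626, 0.0468, 0.2492]
orientation: [3.141, -0.0, 1.214]
contact_force: [1.0, -0.7, -0.4]
opening: 0.005
gripper_force: 0.0
```

Call:
jog_arm(
  targets=[
    [255,-430,80,0,0,0,0],
    [255,-430,80,0,0,0,0],
    [255,-430,80,0,0,0,0],
    [255,-430,80,0,0,0,0],
    [255,-430,80,0,0,0,0],
    [255,-430,80,0,0,0,0],
    [255,-430,80,0,0,0,0],
    [255,-430,80,0,0,0,0],
  ],
)

```text
t: 15.85
eef_pos: [0.5569, -0.3494, 0.2477]
orientation: [3.14, 0.001, 1.215]
contact_force: [-0.3, 0.0, -0.4]
opening: 0.01
gripper_force: 0.0
```

```bash
python3 m.py|grep bar;python3 m.py|grep bar; python3 -c "
from g import *
rows([(.455,.210,.2,.44)])"
```

```text
bar 125 dir 67.79129458981078 bearing 68.28259212693405
bar 149 dir 68.21640445408904 bearing 67.06099917869558
bar 129 dir 68.01765888897053 bearing 68.35920602740262
bar 149 dir 68.3047398167674 bearing 67.10359373393331
16.45 [ 0.5577 -0.3459  0.2469] [3.141 0.    1.216] [-0.74  0.37  1.4   0.    1.38 -0.38] [-0.2 -0.  -0.4] 0.01
[485.7, -289.2, 46.8, 0.0, -0.0, 0.776]
```

The boom now reads about 68.0°, on target. Next is the button; I'll check the rim height around it on the way.

Call:
jog_arm(
  targets=[
    [255,485,-289,0,0,0,0.776],
    [255,485,-289,0,0,0,0.776],
    [255,485,-289,0,0,0,0.776],
    [255,485,-289,0,0,0,0.776],
    [255,485,-289,0,0,0,0.776],
    [255,485,-289,0,0,0,0.776],
    [255,485,-289,0,0,0,0.776],
    [255,485,-289,0,0,0,0.776],
  ],
)

```text
t: 17.25
eef_pos: [0.4846, 0.0472, 0.2471]
orientation: [3.141, -0.001, 0.439]
contact_force: [0.7, 0.4, -0.5]
opening: 0.006
gripper_force: 0.0
```

```bash
python3 -c "
from g import *
im=cam('top'); P=cloud(im); c=np.array([.4533,.2085]); d=np.hypot(*(P[...,:2]-c).transpose(2,0,1))
for a in range(0,36,4):
    z=P[...,2][(d>=a/1e3)&(d<(a+4)/1e3)]; print(a,len(z),np.round(np.percentile(z,[10,50,90]),4))
rows([(.455,.21,.2,.44),(.455,.21,.07,.44)])"
```

```text
0 6 [0.0438 0.0462 0.0483]
4 16 [0.0425 0.0455 0.0483]
8 22 [0.0422 0.0454 0.0478]
12 19 [0.0394 0.0448 0.049 ]
16 28 [0.0332 0.035  0.0388]
20 28 [0.0305 0.0337 0.0372]
24 33 [0.0214 0.0233 0.0255]
28 42 [0.019  0.0222 0.0257]
32 37 [0.0186 0.0236 0.0262]
17.3 [0.4827 0.0538 0.2469] [-3.137e+00 -1.000e-03  4.440e-01] [-0.14 -0.01  1.83  0.    1.32  0.99] [-1.9  4.7 -0.1] -0.0
[42.0, -152.8, 47.6, -0.004, -0.001, 0.004]
[41.8, -152.3, 177.6, -0.004, -0.001, 0.004]
```

Call:
jog_arm(
  targets=[
    [255,42,-153,48,0,0,0],
    [255,42,-153,48,0,0,0],
    [255,42,-153,48,0,0,0],
    [255,42,-153,48,0,0,0],
    [255,42,-153,95,0,0,0],
    [255,42,-153,140,0,0,0],
    [255,42,-153,165,0,0,0],
    [255,42,-153,165,0,0,0],
  ],
)

```text
t: 18.1
eef_pos: [0.4551, 0.201, 0.0782]
orientation: [-3.14, 0.007, 0.44]
contact_force: [-0.4, 0.3, -0.5]
opening: 0.004
gripper_force: 0.0
```

Call:
jog_arm(
  targets=[
    [255,0,0,0,0,0,0],
    [255,0,0,0,0,0,0],
  ],
)

```text
t: 18.3
eef_pos: [0.46, 0.2016, 0.0837]
orientation: [3.141, -0.003, 0.439]
contact_force: [-0.4, -0.3, -0.1]
opening: 0.006
gripper_force: 0.0
```

```bash
python3 -c "
from g import *
rows([(.455,.21,.065,.44),(.455,.21,.056,.44)])
im=cam('scene'); cv2.imwrite('pics/s2.png',cv2.resize(im['color'][110:230,270:430,::-1],None,fx=4,fy=4,interpolation=2))"
```

```text
18.3 [0.46   0.2016 0.0837] [ 3.141e+00 -3.000e-03  4.390e-01] [ 0.18  0.25  1.91 -0.    0.97  1.31] [-0.4 -0.3 -0.1] 0.01
[-1.0, -9.7, 18.6, 0.001, -0.003, -0.001]
[-1.0, -9.7, 27.6, 0.001, -0.003, -0.001]
```

View pics/s2.png

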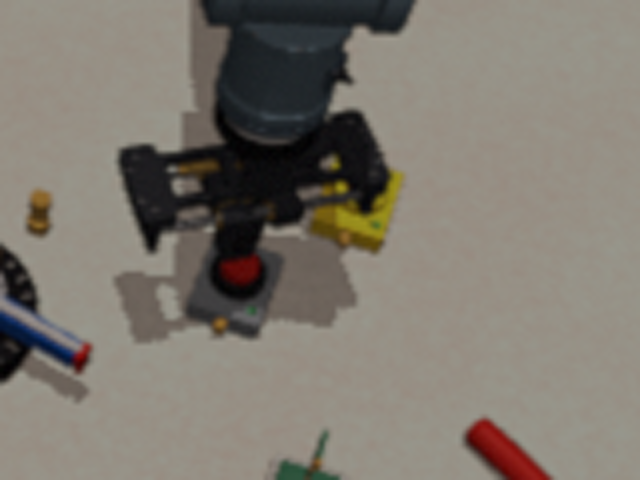

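The fingers are above the grey box's red button (240,268), about 10 mm short of centre. I'll centre them, then press.

Call:
jog_arm(
  targets=[
    [255,-1,-9.5,0,0,0,0],
    [255,-1,-9.5,0,0,0,0],
    [255,-1,-9.5,16,0,0,0],
    [255,-1,-9.5,20,0,0,0],
    [255,-1,-9.5,23,0,0,0],
    [255,-1,-9.5,25,0,0,0],
    [255,-1,-9.5,25,0,0,0],
  ],
)

```text
t: 19.05
eef_pos: [0.4531, 0.2097, 0.0574]
orientation: [-3.141, 0.001, 0.439]
contact_force: [-5.7, -0.3, 7.2]
opening: 0.006
gripper_force: 3.8
```

Call:
jog_arm(
  targets=[
    [255,0,0,1,0,0,0],
    [255,0,0,2,0,0,0],
    [255,0,0,2,0,0,0],
    [255,0,0,2,0,0,0],
  ],
)

```text
t: 19.45
eef_pos: [0.4532, 0.2097, 0.057]
orientation: [-3.141, 0.001, 0.439]
contact_force: [-10.9, -2.0, 26.0]
opening: 0.003
gripper_force: 12.9
```

The button has bottomed out: 26 N with no further travel. Now I'll release it and retreat.

Call:
jog_arm(
  targets=[
    [255,0,0,-10,0,0,0],
    [255,0,0,-50,0,0,0],
    [255,0,0,-100,0,0,0],
    [255,0,0,-150,0,0,0],
    [255,0,0,-180,0,0,0],
    [255,0,0,-190,0,0,0],
    [255,0,0,-190,0,0,0],
  ],
)

```text
t: 20.15
eef_pos: [0.4542, 0.2096, 0.246]
orientation: [3.141, -0.003, 0.439]
contact_force: [-0.4, 0.2, -0.2]
opening: 0.007
gripper_force: 0.0
```

```bash
python3 m.py; python3 -c "
from g import *
rows([])
im=cam('scene'); P=cloud(im); hsv=cv2.cvtColor(im['color'],cv2.COLOR_RGB2HSV)
red=(hsv[...,1]>120)&((hsv[...,0]<8)|(hsv[...,0]>172))&(np.hypot(P[...,0]-.458,P[...,1]-.212)<.03)
print('button z',np.median(P[red][:,2]))"
```

```text
top boom_tip 0.6 [0.5757 0.1031 0.057 ]
top boom_axis 0.18 [0.6269 0.2614 0.057 ]
bar 128 dir 68.23632084764948 bearing 68.36069114410174
scene boom_tip 0.97 [0.591  0.1099 0.057 ]
scene boom_axis 0.56 [0.5261 0.0036 0.057 ]
red 15 [0.04652629 0.11376148] 67.75636746456617
bar 155 dir 67.89319190788076 bearing 66.84267499433744
20.45 [0.4526 0.2092 0.2427] [-3.141e+00  3.000e-03  4.390e-01] [ 0.19  0.02  1.81 -0.    1.32  1.33] [ 0.4 -0.3  0.4] 0.0
button z 0.04392668846687307
```

View pics/scene_m.png

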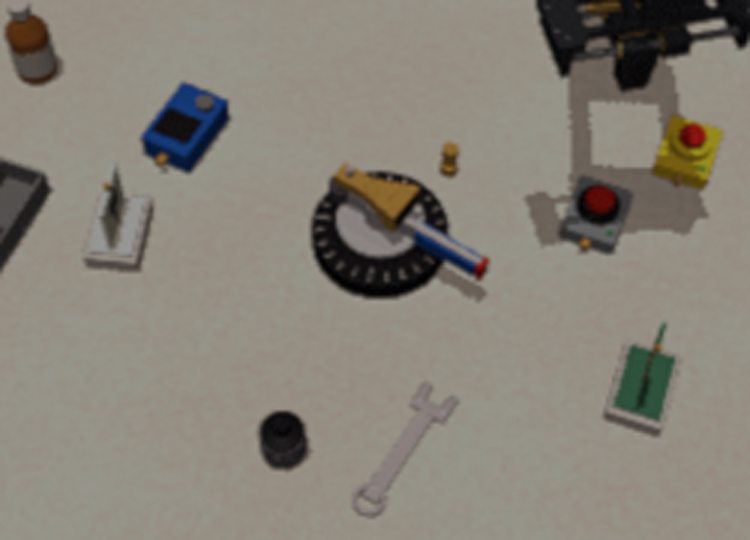

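The boom (tip at 482,268) still points at the green board (645,380). The button (600,202) is back up and nothing else has moved, so I'm handing in.

```bash
python3 -c "
from station import robot
print(robot.finish_job())"
```

```text
the job is handed in; nothing more can be done
None
```

The boom points at the middle of the green board (measured about 68.0°, board at 68.2°), the red button was then pressed right down and let go, and the job was handed in at about 20.5 s; no verdict came back.

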